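# Clear the parts chest and hold its lid open

## Task

Two cartons have been left on the lid of the blue parts chest: stack them one by one squarely, edges in line, on the carton standing on the bench, so that the three make one upright column. Then raise the chest's lid, which has a bar handle, to 45 degrees open and keep holding it there with the gripper, still, for the mechanic to reach in: the lid falls shut by itself, so finish while holding it and do not let go. Leave the bottom carton, the spray can, the jar and the spanner where they are.

Things in the scene. Friction and masses are not known exactly. Their poses are not given: they have to be found in the camera images.
- carton_1_centre (a point): One of the two cartons lying on the lid (either may go first): a closed tan cardboard carton with a green band near one end, 84 (its x) by 56 (its y) by 46 mm high, about 0.2 kg; this point is its centre, 23 mm above its underside.
- carton_2_centre (a point): The other carton lying on the lid, just like the first: a closed tan cardboard carton with a green band near one end, 84 (its x) by 56 (its y) by 46 mm high, about 0.2 kg; this point is its centre, 23 mm above its underside.
- carton_base_centre (a point): The bottom carton of the column, loose on the bench: a closed tan cardboard carton with a green band near one end, 84 (its x) by 56 (its y) by 46 mm high, about 0.2 kg; this point is its centre, 23 mm above its underside (this one about 0.4 kg). The column grows by 46 mm with each carton; the long (x) sides of all three lie in line, either way round.
- chest: Blue steel parts chest, fixed to the bench, 240 (its x) by 340 (its y) by 100 mm high; origin at the centre of its underside, its x axis points from the handle side to the hinge side. The flat lid covers it exactly; the shut lid's top is 106.5 mm above the bench. A yellow stripe marks the lid's free edge.
- lid_handle (a point): Middle of the lid's bar handle: a round steel bar, 12 mm thick, parallel to the chest's y axis, 130 mm long between two posts, its middle 42 mm above the lid's top and 30 mm in from the lid's free edge. With the lid shut it is 210 mm (towards the chest's -x) from the hinge axis and 48 mm above it; it swings round that axis with the lid.
- lid_hinge (a point): Middle of the lid's hinge axis, along the chest's y axis, on the chest's rim at its +x side, 100.5 mm above the bench.
- lid (a joint): Opening angle of the lid in radians: 0 shut, growing as the free edge rises; stop at 1.3. 45 degrees is 0.785. Lid of about 0.65 kg, free hinge with no stay or spring: it falls shut from any angle when let go. About 4 N at the handle lifts it.
- spray_can: Spray can with a red label, 52 mm in diameter, 150 mm high, standing on the bench beyond the column; origin at the centre of its underside. To be left alone.
- jar: Grey jar with a yellow lid, 52 mm in diameter, 70 mm high, standing on the bench beyond the column; origin at the centre of its underside. To be left alone.
- spanner: Steel spanner, 160 mm long, lying flat on the bench on the robot's side of the column; its x axis runs along it. To be left alone.
Things that resemble listed ones, but are neither listed nor needed, are in the scene too. What is shaped like the part that bears carton_1_centre but purple or turquoise is not meant.

How it is judged:
On the way, in this order (a step that is already met when the one before it is completed fails the run):
1. one carton from the lid stands squarely on the bottom carton, let go (((horizontal distance between carton_1_centre and carton_base_centre below 0.012 m and angle between the x axis of carton_1_centre and the x axis of carton_base_centre, either way round below 0.15 rad and height (world z) of carton_1_centre between 0.064 and 0.074 m and angle between carton_1_centre's own z axis and vertical below 0.07 rad and contact force between the fingers and carton_1 below 0.1 N) or (horizontal distance between carton_2_centre and carton_base_centre below 0.012 m and angle between the x axis of carton_2_centre and the x axis of carton_base_centre, either way round below 0.15 rad and height (world z) of carton_2_centre between 0.064 and 0.074 m and angle between carton_2_centre's own z axis and vertical below 0.07 rad and contact force between the fingers and carton_2 below 0.1 N))), for 0.2 s.
2. the other stands squarely on top of it, let go: a column of three, with the lid cleared (((horizontal distance between carton_1_centre and carton_base_centre below 0.012 m and angle between the x axis of carton_1_centre and the x axis of carton_base_centre, either way round below 0.15 rad and height (world z) of carton_1_centre between 0.064 and 0.074 m and angle between each of carton_1_centre, carton_2_centre's own z axis and vertical below 0.07 rad and contact force between the fingers and carton_1 below 0.1 N and horizontal distance between carton_2_centre and carton_1_centre below 0.012 m and angle between the x axis of carton_2_centre and the x axis of carton_1_centre, either way round below 0.15 rad and height (world z) of carton_2_centre between 0.11 and 0.12 m and contact force between the fingers and carton_2 below 0.1 N) or (horizontal distance between carton_2_centre and carton_base_centre below 0.012 m and angle between the x axis of carton_2_centre and the x axis of carton_base_centre, either way round below 0.15 rad and height (world z) of carton_2_centre between 0.064 and 0.074 m and angle between each of carton_2_centre, carton_1_centre's own z axis and vertical below 0.07 rad and contact force between the fingers and carton_2 below 0.1 N and horizontal distance between carton_1_centre and carton_2_centre below 0.012 m and angle between the x axis of carton_1_centre and the x axis of carton_2_centre, either way round below 0.15 rad and height (world z) of carton_1_centre between 0.11 and 0.12 m and contact force between the fingers and carton_1 below 0.1 N))), for 0.2 s.
At the end, for the whole second after the job is handed in: The lid is held still (under 0.06 rad/s) by the gripper's fingers at 45 degrees, give or take 5, resting on nothing else; the three cartons stand in one column, each centred within 12 mm and in line within 0.15 rad (about 8.6 degrees) with the one below, level within 0.07 rad and let go (((horizontal distance between carton_1_centre and carton_base_centre below 0.012 m and angle between the x axis of carton_1_centre and the x axis of carton_base_centre, either way round below 0.15 rad and height (world z) of carton_1_centre between 0.064 and 0.074 m and angle between each of carton_1_centre, carton_2_centre's own z axis and vertical below 0.07 rad and contact force between the fingers and carton_1 below 0.1 N and horizontal distance between carton_2_centre and carton_1_centre below 0.012 m and angle between the x axis of carton_2_centre and the x axis of carton_1_centre, either way round below 0.15 rad and height (world z) of carton_2_centre between 0.11 and 0.12 m and contact force between the fingers and carton_2 below 0.1 N) or (horizontal distance between carton_2_centre and carton_base_centre below 0.012 m and angle between the x axis of carton_2_centre and the x axis of carton_base_centre, either way round below 0.15 rad and height (world z) of carton_2_centre between 0.064 and 0.074 m and angle between each of carton_2_centre, carton_1_centre's own z axis and vertical below 0.07 rad and contact force between the fingers and carton_2 below 0.1 N and horizontal distance between carton_1_centre and carton_2_centre below 0.012 m and angle between the x axis of carton_1_centre and the x axis of carton_2_centre, either way round below 0.15 rad and height (world z) of carton_1_centre between 0.11 and 0.12 m and contact force between the fingers and carton_1 below 0.1 N)) and value of joint lid between 0.698 and 0.873 rad and velocity of joint lid between -0.06 and 0.06 rad/s and contact force between the fingers and lid above 0.5 N and contact force between lid and carton_1 below 0.2 N and contact force between lid and carton_2 below 0.2 N and contact force between lid and carton_base below 0.2 N and contact force between lid and spray_can below 0.2 N and contact force between lid and jar below 0.2 N and contact force between lid and spanner below 0.2 N); the arm keeps its last pose, push and grip.
It fails at once if the bottom carton is shifted by more than 25 mm (distance of carton_base_centre from where it was at the start of the episode above 0.025 m).
It fails at once if the spray can is moved by more than 25 mm (distance of spray_can from where it was at the start of the episode above 0.025 m).
It fails at once if the jar is moved by more than 25 mm (distance of jar from where it was at the start of the episode above 0.025 m).
It fails at once if the spanner is moved by more than 25 mm (distance of spanner from where it was at the start of the episode above 0.025 m).
It also fails if it takes over 72 s, if anything falls off the work surface, if the arm or the gripper's body presses on something with over 40 N, if the wrist force passes 120 N, or if a joint passes its speed limit or range.

## Robot

A 6-joint arm with a two-finger parallel gripper is mounted at the origin on the work surface. World frame = base frame: x ahead of the robot, y to its left, z up, the work surface at z = 0. Lengths are in m, angles in rad, forces in N, time in s.
With the tool pointing down it reaches from about 0.3 to 1 m from the base axis. Payload 5.1 kg.
Tool frame: the origin (TCP) lies on the centre line of the jaws, within the pads' length; the fingertips stand tips_ahead ahead of it and the grasp point (between the pads) lies 8 mm behind it (tips_ahead is the distance from the TCP to the fingertips, in m); z points along the fingers, y is the line along which they close (so a half turn about z gives the same grasp; the last joint's range is limited). The gripper opens to 95 mm and grips with 3 to 60 N. Pads are 20 mm wide; open, the fingers measure 119 mm over their backs; the gripper's body (75 mm by 180 mm) begins 59 mm behind the grasp point.
Start: joints at [-0.083, 0.124, 1.65, -0, 1.367, -0.083], TCP at [0.65, -0, 0.226] pointing down, gripper open.
Joint ranges: [-2.61, 2.61], [-1.02, 2.33], [0.03, 2.71], [-1.35, 4.49], [0.32, 2.68], [-2.91, 2.91]. Speed limits (rad/s): [2.57, 2.57, 3.14, 3.14, 3.14, 3.14].

## Interface

Orientations are given as a rotation vector (axis times angle).
In Python, from workcell import * gives the robot as it stands. The module is installed in compiled form; this text tells all that it offers. Calls block until the motion is done:
- move_ptp(position, orientation): joint-space move of the TCP to a pose.
- move_linear(position, orientation=None, max_speed=0.15): straight line of the TCP; orientation=None keeps the orientation; max_speed is the mean speed in m/s.
- goto_joints(angles): joint-space move.
- open_jaws() and gripper_close(newtons=None): open the fingers fully, or close them until they stop; newtons is the grip in N (None keeps the last).
- dwell(seconds).
- solve_ik(position, orientation): joint angles nearest the present ones, or None.
- camera(name): name is "scene" or "side" or "wrist"; returns (picture, depth): 420x560x3 uint8, blue, green, red; 420x560 float32, m along the optical axis (not along the pixel's ray), 0 where there is no reading.
- calibration(name): a dict with "K" (3x3 intrinsics, pixels), "k1" (the pictures are not rectified: a ray, as slopes to the right and down, at radius r is drawn at 1 + k1 r^2 times it, then the intrinsics apply), "camera_from_world" (4x4, takes a point from world to camera coordinates); the wrist camera has in their place "T_tool_cam" (4x4, takes a point from camera to tool coordinates, whose origin is the TCP and whose axes are the flange's). Camera axes: x right, y down, z forward; pixel columns grow to the right and rows downward; lengths in m; the calibration is good to about 2 mm. A picture is of the moment at which its call begins: read the wrist's pose just before it. calibration takes no time and is no camera call.
A pose or a line that the arm cannot do raises Unreachable and nothing moves.
- job_done(): hands the job in; it is judged then, once.
Readings, each from a call of its own:
- current_time_s(): time.
- current_joints(): joint angles.
- current_joint_vel(): joint speeds.
- current_joint_torque(): joint torques, N m.
- current_tcp_pos(): TCP position.
- current_tcp_rot(): TCP orientation.
- current_ft_force(): force on the tool from outside, world axes, zero at the start.
- current_torque(): the same for the moment, N m.
- current_gripper_width(): finger opening in m.
- current_finger_force(): force on a finger pad.
Only numpy, scipy, OpenCV 4.12 (cv2) and the standard library are available. Lean on these libraries where they do the work, as an engineer would, in place of code of your own. Each camera call takes 0.05 s, during which the arm holds its last target. There are 200 camera calls.

## Working session

There is one attempt and no reset: what is moved stays moved. The work goes in short steps, each a Python script; the robot and the scene stay as the last script left them, time stands still between calls to the robot, and variables do not carry over. Pictures are saved under pics/ and viewed, at most 10 in all, crops included, and the job is handed in when it is done.

```bash
mkdir -p pics
cat > h.py <<'E'
import numpy as np, cv2
from workcell import *
def snap(n,f=None):
    im,d=camera(n)
    if f: cv2.imwrite('pics/'+f,im); np.save('pics/'+f+'.npy',d)
    return im,d
def cloud(n,d,T=None):
    """world xyz per pixel"""
    c=calibration(n);K=c['K'];k1=float(c['k1'])
    v,u=np.indices(d.shape).astype(float)
    p=np.stack([u,v],-1).reshape(-1,1,2)
    r=cv2.undistortPoints(p,np.array(K,float),np.array([k1,0,0,0,0.])).reshape(*d.shape,2)
    P=np.dstack([r[...,0]*d,r[...,1]*d,d,np.ones_like(d)])
    M=np.linalg.inv(np.array(c['camera_from_world'])) if n!='wrist' else T@np.array(c['T_tool_cam'])
    W=(P@M.T)[...,:3]; W[d<=0]=np.nan
    return W
def toolT():
    T=np.eye(4);T[:3,:3]=cv2.Rodrigues(np.array(current_tcp_rot(),float))[0];T[:3,3]=current_tcp_pos();return T
E
python3 - <<'E'
from h import *
a,d=snap('scene','s.png');b,e=snap('side','d.png')
T=toolT();w,f=snap('wrist','w.png');np.save('pics/T.npy',T)
print(calibration('scene'),calibration('side'),calibration('wrist'),T,tips_ahead if 'tips_ahead' in globals() else None)
E
```

```text
{'K': array([[484.19760126,   0.        , 274.63644447],
       [  0.        , 484.19760126, 214.05710359],
       [  0.        ,   0.        ,   1.        ]]), 'k1': 0.041231321461165954, 'camera_from_world': array([[ 0.36683828,  0.9302474 , -0.00833308, -0.14299381],
       [ 0.79936176, -0.31978096, -0.50868548, -0.45801703],
       [-0.47586811,  0.17994416, -0.8609121 ,  1.49226038],
       [ 0.        ,  0.        ,  0.        ,  1.        ]])} {'K': array([[503.38382122,   0.        , 283.11891222],
       [  0.        , 503.38382122, 223.24593169],
       [  0.        ,   0.        ,   1.        ]]), 'k1': 0.05341657974638569, 'camera_from_world': array([[ 0.90425725, -0.4269662 ,  0.00432428, -0.58927216],
       [-0.23939269, -0.51533567, -0.82287319,  0.17992244],
       [ 0.3535675 ,  0.74305385, -0.5682086 ,  1.06340105],
       [ 0.        ,  0.        ,  0.        ,  1.        ]])} {'K': array([[367.07569723,   0.        , 284.9911094 ],
       [  0.        , 367.07569723, 213.97178861],
       [  0.        ,   0.        ,   1.        ]]), 'k1': -0.07767014040901044, 'T_tool_cam': array([[ 7.57903106e-04, -9.67518143e-01, -2.52800450e-01,
         7.15879271e-02],
       [ 9.99999325e-01,  5.10507685e-04,  1.04421154e-03,
        -1.42412185e-04],
       [-8.81237035e-04, -2.52801071e-01,  9.67517877e-01,
        -1.59695603e-01],
       [ 0.00000000e+00,  0.00000000e+00,  0.00000000e+00,
         1.00000000e+00]])} [[-1.60535315e-05  9.99998232e-01 -1.88042616e-03  6.49437776e-01]
 [ 9.99999992e-01  1.62920063e-05  1.26804307e-04  3.52640727e-06]
 [ 1.26834718e-04 -1.88042411e-03 -9.99998224e-01  2.24479928e-01]
 [ 0.00000000e+00  0.00000000e+00  0.00000000e+00  1.00000000e+00]] 0.011
```

View pics/s.png

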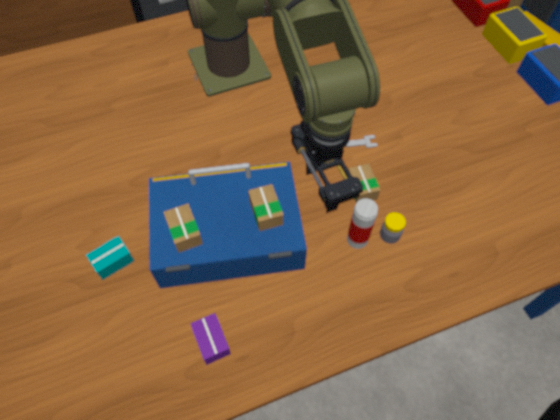

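View pics/d.png

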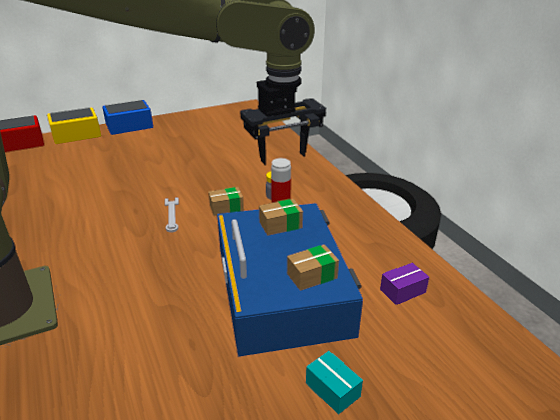

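The scene view shows the tan and green cartons on the lid at (183,227) and (266,207), and the base carton at (367,180), partly hidden by the gripper. The possible mix-ups are the turquoise box at (110,258) and the purple one at (210,338), both ruled out by colour. The can is at (362,222), the jar at (394,226), the spanner at (355,142) and the handle at (219,170). The side view agrees: base (226,200), cartons (281,216) and (313,266). Next I measure the top faces.

```bash
cat >> h.py <<'E'
def cartons(W,im,zlo,zhi,box=None):
    """rects of tan/green/white top faces with z in range: (n,cx,cy,yaw of long side,L,S,z)"""
    hsv=cv2.cvtColor(im,cv2.COLOR_BGR2HSV);H,S=hsv[...,0],hsv[...,1]
    m=(W[...,2]>zlo)&(W[...,2]<zhi)&((H<85)|(S<40))
    if box: m&=(W[...,0]>box[0])&(W[...,0]<box[1])&(W[...,1]>box[2])&(W[...,1]<box[3])
    n,l,st,_=cv2.connectedComponentsWithStats(m.astype(np.uint8))
    o=[]
    for i in range(1,n):
        if st[i,4]<80: continue
        P=W[l==i]
        (x,y),(a,b),t=cv2.minAreaRect((P[:,:2]*1000).astype(np.float32))
        if a<b: a,b,t=b,a,t+90
        t=(t+90)%180-90
        o.append((st[i,4],round(x,1),round(y,1),round(t,1),round(a,1),round(b,1),round(1000*np.median(P[:,2]),1)))
    return o
E
python3 - <<'E'
from h import *
for n,f in(('scene','s.png'),('side','d.png')):
    im=cv2.imread('pics/'+f);W=cloud(n,np.load(f'pics/{f}.npy'))
    print(n,'lid tops');[print(' ',q) for q in cartons(W,im,.146,.16,(.3,1,-.5,.6))]
    print('base');[print(' ',q) for q in cartons(W,im,.038,.053,(.3,1,-.5,.6))]
    hsv=cv2.cvtColor(im,cv2.COLOR_BGR2HSV)
    m=(W[...,2]>.1)&(W[...,2]<.113)&(hsv[...,1]>100)&(W[...,0]>.3)&(W[...,0]<1)&(abs(W[...,1])<.6)
    P=W[m];print('lid',len(P),cv2.minAreaRect((P[:,:2]*1000).astype(np.float32)),np.median(P[:,2]))
    m=(W[...,2]>.143)&(W[...,2]<.162)&(hsv[...,1]<40)&(W[...,0]>.3)&(W[...,0]<.55)
    P=W[m];print('bar',len(P),cv2.minAreaRect((P[:,:2]*1000).astype(np.float32)),np.median(P[:,2]))
    for nm,lo,hi,b in(('can',.1,.156,(.65,.95,-.35,-.02)),):
        pass
    m=(W[...,2]>.03)&(W[...,0]>.55)&(W[...,0]<.95)&(W[...,1]<-.03)&(W[...,1]>-.4)&(W[...,2]<.156)
    k,l,st,c=cv2.connectedComponentsWithStats(m.astype(np.uint8))
    for i in range(1,k):
        if st[i,4]>60:P=W[l==i];print('obj',st[i,:4],P.min(0).round(3),P.max(0).round(3))
E
```

```text
scene lid tops
  (np.int32(319), 471.2, -168.6, 77.2, 140.1, 16.1, np.float64(152.2))
  (np.int32(870), 596.4, -102.9, -4.7, 85.8, 56.6, np.float64(151.8))
  (np.int32(330), 690.4, 95.5, -47.7, 46.9, 46.2, np.float64(149.6))
  (np.int32(924), 578.9, -287.2, 1.0, 85.9, 55.7, np.float64(151.6))
base
  (np.int32(552), 560.7, 173.8, -7.1, 88.1, 56.1, np.float64(46.5))
  (np.int32(101), 716.2, 166.2, 39.9, 50.5, 28.3, np.float64(44.3))
  (np.int32(80), 526.0, -458.8, 87.4, 79.6, 29.6, np.float64(45.6))
  (np.int32(95), 795.7, -307.9, 2.8, 79.3, 5.5, np.float64(45.9))
lid 10661 ((582.035888671875, -111.54351806640625), (497.2307434082031, 252.2425994873047), 76.20606231689453) 0.10575836561819696
bar 275 ((487.1443786621094, -216.4595184326172), (76.23033905029297, 222.359375), 16.90453338623047) 0.15263354842530252
obj [149 185 158  99] [ 0.55  -0.382  0.03 ] [ 0.716 -0.03   0.156]
obj [191 313  39  48] [ 0.755 -0.337  0.03 ] [ 0.84  -0.278  0.052]
side lid tops
  (np.int32(143), 688.0, 91.3, 36.8, 50.0, 45.8, np.float64(149.4))
  (np.int32(616), 594.7, -104.7, -4.2, 85.0, 63.1, np.float64(152.0))
  (np.int32(238), 468.7, -174.0, 76.6, 137.8, 11.0, np.float64(152.9))
  (np.int32(917), 576.3, -290.5, 0.6, 85.2, 61.0, np.float64(152.0))
base
  (np.int32(413), 559.6, 169.9, -8.1, 84.6, 63.1, np.float64(45.3))
  (np.int32(90), 525.7, -464.1, -74.2, 70.4, 6.6, np.float64(46.5))
lid 8788 ((577.5053100585938, -124.61672973632812), (486.3770446777344, 248.52017211914062), 76.62478637695312) 0.10614401980330113
bar 390 ((464.279296875, 831.4835205078125), (180.419677734375, 2249.568359375), 3.7849438190460205) 0.15276396309772694
obj [250 199 113 135] [ 0.55  -0.386  0.03 ] [ 0.712 -0.03   0.156]
obj [382 263  47  32] [ 0.751 -0.342  0.03 ] [ 0.839 -0.28   0.051]
```

Carton tops measure 84×56 at the expected heights. A is at (596,-103), B at (578,-288), the base at about (560,172) with yaw -7.5°. The chest's yaw is about -13° and the bar's middle is near (470,-170). I'll refine this with the wrist camera from above each carton.

```bash
cat >> h.py <<'E'
def rot(yaw,tilt=0.):
    """tool x along yaw (deg), z down; then tilt (deg) about tool x"""
    c,s=np.cos(np.radians(yaw)),np.sin(np.radians(yaw))
    R=np.array([[c,s,0],[s,-c,0],[0,0,-1.]])@cv2.Rodrigues(np.array([np.radians(tilt),0,0]))[0]
    return cv2.Rodrigues(R)[0].ravel()
def look(p,yaw,f,zlo,zhi,box):
    move_ptp(p,rot(yaw));dwell(.3);T=toolT();im,d=snap('wrist',f)
    W=cloud('wrist',d,T);np.save('pics/'+f+'.W.npy',W);return cartons(W,im,zlo,zhi,box),im,W
E
python3 - <<'E'
from h import *
for y in (0,180):
    q=solve_ik([.54,.17,.3],rot(y));print(y,q)
print('t',current_time_s())
yaw=180 if solve_ik([.56,.17,.3],rot(172.5)) is not None else 0
for p,y,f,lo,hi in(([.56,.17,.26],yaw-7.5,'wb.png',.036,.056),([.596,-.103,.33],yaw-4.5,'wa.png',.14,.164),([.578,-.288,.33],yaw+1,'wc.png',.14,.164)):
    b=(p[0]-.1,p[0]+.1,p[1]-.09,p[1]+.09)
    r,im,W=look(p,y,f,lo,hi,b);print(f,r,current_tcp_pos())
print('t',current_time_s())
cv2.imwrite('pics/three.png',np.hstack([cv2.resize(cv2.imread('pics/'+f),(266,200)) for f in('wb.png','wa.png','wc.png')]))
E
```

```text
0 [ 2.10171954e-01 -9.74383392e-02  1.74992639e+00 -4.44089210e-16
  1.48910461e+00  1.78096828e+00]
180 [ 2.10171954e-01 -9.74383392e-02  1.74992639e+00 -4.44089210e-16
  1.48910461e+00 -1.36062437e+00]
t 0.15
wb.png [(np.int32(4277), 559.3, 173.0, -7.5, 83.2, 56.0, np.float64(46.8))] [0.56018869 0.16956762 0.25979245]
wa.png [(np.int32(5164), 594.9, -102.7, -4.5, 83.2, 55.8, np.float64(153.2))] [ 0.59603403 -0.1022078   0.3297848 ]
wc.png [(np.int32(5158), 576.8, -287.8, 1.1, 83.7, 55.5, np.float64(153.3))] [ 0.57835545 -0.28696837  0.33019687]
t 4.1333
```

View pics/three.png

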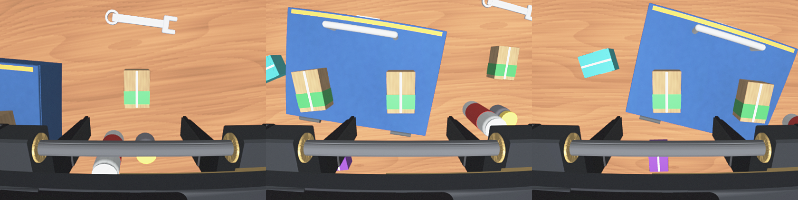

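The wrist views confirm the tan and green cartons (base at (137,88), A at (400,92), B at (666,91) in the strip), and the readings match the fixed cameras within 2 mm. Next I stack A.

```bash
cat >> h.py <<'E'
def pick(xy,yaw,to,toyaw,ztop):
    """carton centre xy on lid, to base xy; ztop: height it is to stand on"""
    o=rot(180+yaw);zg=.1255
    move_ptp([*xy,.24],o);move_linear([*xy,zg],max_speed=.12);dwell(.2)
    g0=np.array(current_tcp_pos());gripper_close(20);print('w',current_gripper_width(),'g',g0)
    move_linear([*xy,.27],max_speed=.15)
    o2=rot(180+toyaw);move_ptp([*to,.27],o2)
    zt=zg-.1065+ztop+.001
    move_linear([*to,zt+.02],max_speed=.12);dwell(.3)
    e=np.array(current_tcp_pos())-[*to,zt+.02];f0=np.array(current_ft_force());print('err',e.round(4),'w',current_gripper_width())
    t=np.array([to[0]-e[0],to[1]-e[1]])
    for k in range(12):
        z=zt+.006-.0015*k-e[2]
        move_linear([*t,z],max_speed=.03)
        f=current_ft_force()[2]-f0[2]
        if f>2.5 or k>=6: break
    print('down k',k,'f',f,'pos',current_tcp_pos())
    dwell(.2);open_jaws();dwell(.2)
    move_linear([*t,.30],max_speed=.15)
E
python3 - <<'E'
from h import *
pick((.5949,-.1027),-4.5,(.5593,.173),-7.5,.046)
r,im,W=look([.56,.17,.30],172.5,'p1.png',.08,.104,(.46,.66,.08,.26));print(r)
print(cartons(W,im,.03,.055,(.46,.66,.08,.26)))
print('t',current_time_s())
E
```

```text
w 0.056176804499700445 g [ 0.59546496 -0.10282362  0.12655677]
err [0.0002 0.     0.0003] w 0.055984682985476736
down k 5 f 3.103162923427287 pos [0.55964877 0.17306012 0.06492517]
[(np.int32(4391), 559.8, 173.8, -7.4, 83.4, 55.9, np.float64(92.8))]
[(np.int32(96), 518.4, 178.5, 82.7, 53.4, 0.5, np.float64(45.4))]
t 16.5917
```

The first carton is within about 1 mm. Next is B, followed by measuring the bar.

Run:
```python
from h import *
pick((.5768,-.2878),1.1,(.5597,.1736),-7.4,.092)
r,im,W=look([.56,.17,.34],172.5,'p2.png',.125,.152,(.46,.66,.08,.26));print(r)
print('t',current_time_s())
T=None
move_ptp([.52,-.17,.34],rot(90-13));dwell(.3);T=toolT();im,d=snap('wrist','h.png')
W=cloud('wrist',d,T)
m=(W[...,2]>.140)&(W[...,2]<.165)&(W[...,0]>.4)&(W[...,0]<.56)&(W[...,1]<0)&(W[...,1]>-.35)
P=W[m];print(len(P),cv2.minAreaRect((P[:,:2]*1000).astype(np.float32)),P[:,2].max(),np.median(P[:,2]))
m=(abs(W[...,2]-.1065)<.006)&(W[...,0]>.35);P=W[m];print('lid',cv2.minAreaRect((P[:,:2]*1000).astype(np.float32)))
for s in(20,-20): # feasibility of the two tilts
  for a in(0,22.5,45): print(s,a)
Y=np.radians(-13.2);ux=np.array([np.cos(Y),np.sin(Y),0]);H=np.array([.470,-.171,0])+.21*ux;H[2]=.1005
for t0 in(0,10,20,25,30):
    r=[]
    for a in(0,15,30,45):
        q=np.radians(12.88+a);p=H-.2154*np.cos(q)*ux+[0,0,.2154*np.sin(q)]
        for sg in(1,): 
            o=rot(90-13.2,sg*(a-t0));z=cv2.Rodrigues(o)[0][:,2]
            q_=solve_ik(p+.008*z,o);r.append((z.round(2),None if q_ is None else np.round(q_,2)))
    print(t0,[x[0][0] for x in r],[x[1] is not None for x in r],r[-1][1])
```

```text
w 0.05579833057072023 g [ 0.57731418 -0.2881134   0.12660578]
err [0.0002 0.     0.0005] w 0.055916066364846674
down k 5 f 3.6737981245610776 pos [0.55997629 0.17365307 0.11092475]
[(np.int32(4564), 559.9, 174.3, -7.5, 83.6, 56.1, np.float64(138.8))]
t 29.8667
1716 ((470.2821350097656, -168.06674194335938), (140.26171875, 12.216442108154297), 76.41429901123047) 0.15735588509323545 0.15401924517990898
lid ((561.27783203125, -190.80239868164062), (340.8229064941406, 249.36378479003906), 76.38127136230469)
20 0
20 22.5
20 45
-20 0
-20 22.5
-20 45
0 [np.float64(0.0), np.float64(-0.25), np.float64(-0.49), np.float64(-0.69)] [True, True, True, True] [-0.37  0.44  1.32 -0.12  2.16 -0.17]
10 [np.float64(0.17), np.float64(-0.08), np.float64(-0.33), np.float64(-0.56)] [True, True, True, True] [-0.38  0.34  1.39 -0.09  2.01 -0.16]
20 [np.float64(0.33), np.float64(0.08), np.float64(-0.17), np.float64(-0.41)] [True, True, True, True] [-0.39  0.24  1.48 -0.07  1.85 -0.16]
25 [np.float64(0.41), np.float64(0.17), np.float64(-0.08), np.float64(-0.33)] [True, True, True, True] [-0.39  0.19  1.52 -0.06  1.77 -0.17]
30 [np.float64(0.49), np.float64(0.25), np.float64(0.0), np.float64(-0.25)] [True, True, True, True] [-0.4   0.14  1.57 -0.04  1.69 -0.17]
```

View pics/h.png

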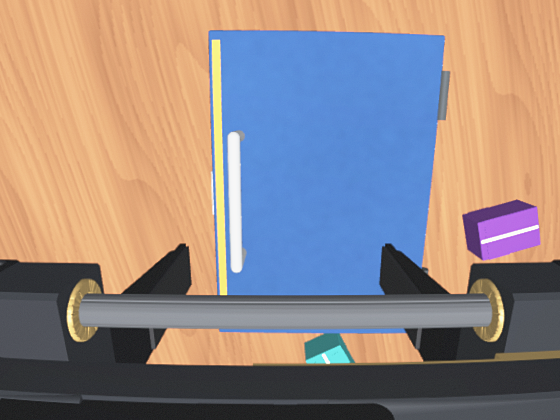

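The column stands within about 1 mm and half a degree. The bar is clear in the wrist view at (235,200), measured at (470,-168) with chest yaw -13.6°, and the lid is empty. Next I grip the bar, leaning 18° towards the robot, and swing the lid along its arc.

```bash
cat > lid.py <<'E'
from h import *
CY=-13.6;ux=np.array([np.cos(np.radians(CY)),np.sin(np.radians(CY)),0])
B=np.array([.4703,-.1681,.1485]);Hg=B+.21*ux;Hg[2]=.1005;T0=18
def pose(a,back=0.):
    q=np.radians(12.88+a);p=Hg-.2154*np.cos(q)*ux+[0,0,.2154*np.sin(q)]
    o=rot(90+CY,a-T0);z=cv2.Rodrigues(o)[0][:,2]
    return p+(.006-back)*z,o
def lidang():
    T=toolT();p=T[:3,3]-.006*T[:3,2]-Hg
    return np.degrees(np.arctan2(p[2],-p@ux))-12.88
E
python3 - <<'E'
from lid import *
p,o=pose(0,.09);move_ptp(p,o);p,o=pose(0);move_linear(p,o,max_speed=.1);dwell(.2)
print(current_ft_force(),lidang());f0=np.array(current_ft_force())
gripper_close(35);dwell(.2);print('w',current_gripper_width(),np.array(current_ft_force())-f0,current_tcp_pos())
if .009<current_gripper_width()<.015:
    for a in range(3,46,3):
        move_linear(*pose(a),max_speed=.06)
        f=np.array(current_ft_force())-f0
        if a%9==0: print(a,f.round(1),round(lidang(),1),current_gripper_width())
        if np.linalg.norm(f)>35: print('stop',a,f);break
dwell(.5);print(lidang(),current_gripper_width(),current_finger_force(),current_ft_force(),'t',current_time_s())
im,d=snap('side','e.png');im2,d2=snap('scene','e2.png')
for n,i,dd in(('side',im,d),('scene',im2,d2)):
    W=cloud(n,dd);print(n,cartons(W,i,.13,.148,(.46,.66,.08,.26)))
    hsv=cv2.cvtColor(i,cv2.COLOR_BGR2HSV)
    m=(abs(hsv[...,0].astype(int)-108)<12)&(hsv[...,1]>120)&(W[...,2]>.125)&(W[...,2]<.3)
    P=W[m&(W[...,0]<.75)&(W[...,0]>.4)&(W[...,1]<.05)]
    if len(P)>200:
        c=np.median(P,0);n_=np.linalg.svd(P-c,full_matrices=False)[2][2];print(len(P),'lid angle',np.degrees(np.arccos(abs(n_[2]))))
E
```

```text
[1.03414405 0.42116736 0.46734438] 0.24618839026434536
w 0.01146018458828781 [-6.75638137  0.52728626  2.88351605] [ 0.47168681 -0.16841228  0.14258715]
9 [-6.6 -0.9 -4. ] 8.8 0.011204893522840991
18 [-7.8  1.2 -1.9] 18.0 0.01102369309747772
27 [-7.9  1.5 -1.6] 27.2 0.01107085071513305
36 [-7.2  0.6  0.7] 36.2 0.010761789504943504
45 [-6.9  0.5  0.7] 45.2 0.01118156998928244
45.061407696226524 0.010955326409692325 34.99992907047272 [-4.55747715  0.39963904  1.50153705] t 40.35
side [(np.int32(426), 558.5, 170.8, -7.9, 86.8, 64.5, np.float64(137.2))]
4251 lid angle 45.23430180625296
scene [(np.int32(758), 559.8, 173.5, -6.5, 87.3, 58.6, np.float64(138.8))]
12670 lid angle 45.10014975597602
```

View pics/e.png

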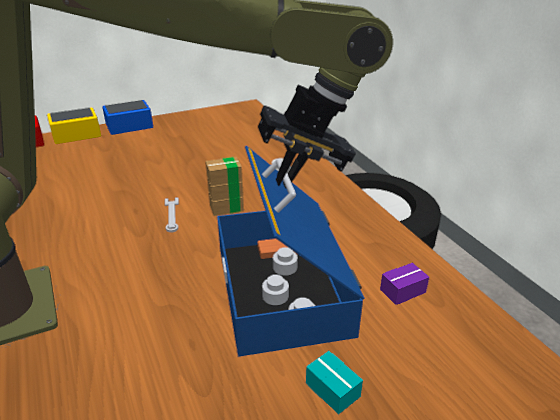

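The side view shows the lid held open at about 45° by the bar (285,185), and the three-carton column upright at (226,187).

```bash
python3 -c "
from lid import *
dwell(.5);print(lidang(),current_finger_force());print(job_done())"
```

```text
45.05267192272792 34.99995231628418
the job is handed in; nothing more can be done
None
```

Both cartons are stacked on the bottom one, about 1 mm and 1° off line by the wrist camera. The lid is held still at about 45° in a 35 N grip, and the job was handed in at about 41 s; no verdict came back.

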